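# Open the roll-top store and chock the roller

### The arm

A 6-joint arm with a two-finger parallel gripper is mounted at the origin on a cart in front of the work surface, level with it; the furniture and walls round the work are solid. World frame = base frame: x ahead of the robot, y to its left, z up, the work surface at z = 0. Lengths are in m, angles in rad, forces in N, time in s.
With the tool pointing down it reaches from about 0.4 to 0.825 m from the base axis. Payload 7 kg.
Tool frame: the origin (TCP) lies between the finger pads; the fingertips stand 11 mm ahead of it and the grasp point (between the pads) lies 8 mm behind it (arm.tips_ahead is the distance from the TCP to the fingertips, in m); z points along the fingers, x is the direction in which the jaws open and shut, and the axes are right-handed (so a half turn about z gives the same grasp; the last joint's range is limited). The gripper opens to 88 mm and grips with 3 to 60 N. Pads are 19 mm wide; open, the fingers measure 130 mm over their backs; the gripper's body (78 mm by 193 mm) begins 47 mm behind the grasp point.
Start: joints at [1.57, 0.359, 0.012, 0, -1.224, -0.288], TCP at [0.192, 0.647, 0.238] pointing down, gripper open.
Joint ranges: [-3.07, 3.07], [-1.43, 2.12], [-1.02, 1.25], [-3.03, 1.67], [-3.05, -0], [-3.03, 3.03]. Speed limits (rad/s): [2.39, 2.39, 3.01, 3.14, 3.14, 3.14].

### API

Orientations are given as [roll, pitch, yaw] about the fixed x, y, z axes, in that order (R = Rz(yaw) Ry(pitch) Rx(roll)).
In Python, from station import arm, optics, finder gives the robot as it stands. The module is installed in compiled form; this text tells all that it offers.
- The arm moves only by the tool apply_moves, never from a script. Its argument "increments" is one flat list of numbers, 6 for each row, row after row: the shift along the world's x, y, z in m, then the turn, a rotation vector about the world's x, y, z in rad. In form: [tx, ty, tz, rx, ry, rz, tx, ty, tz, rx, ry, rz, ...]. A call has 1 to 20 rows; each row shifts and turns the pose as measured when the row begins; what a row does not reach is not made up. A row lasts 1/12 s, in which the tool goes at most 41.7 mm and 7.16 degrees, less where a joint would pass 70% of its speed; a pose out of reach is approached as far as the arm can. A call with a gripper value outside its range is refused whole. "hand" is the closure, from 0 (fully open) to 1 (shut), set as the call begins (left out, the last holds). The fingers move at their own pace and stop on an object; "force" is the grip in N (left out, the last holds). Time passes only in rows, so rows that do not move let the fingers close. It gives the time, the measured TCP pose, the force and the opening at its end, in the units of the state.
- arm.get_state(): the state, without advancing time (a new reading comes with each control period).
- optics.grab_frame(name): name is "side" or "top" or "wrist"; returns the picture (480x640x3 uint8, red, green, blue); there is no depth.
- optics.camera_model(name): a dict with "fx", "fy", "cx", "cy" (pixels), "dist_coeffs" ([k1, k2, p1, p2, k3] as OpenCV has them; the pictures are not rectified), "world_to_cam" (4x4, takes a point from world to camera coordinates); the wrist camera has in their place "T_tool_cam" (4x4, takes a point from camera to tool coordinates, whose origin is the TCP and whose axes are the tool frame's). Camera axes: x right, y up, looking along -z (the intrinsics and any distortion apply to the point x, -y, -z); pixel columns grow to the right and rows downward; lengths in m; the calibration is good to about 2 mm. A picture is of the moment at which its call begins: read the wrist's pose just before it. camera_model takes no time and is no camera call.
- arm.job_done(): hands the job in, once; it reports no verdict.
Trained networks look in the newest picture that a camera, given by its name, has taken for a name from the list of things; names that differ only in an ending like _2 or _b are one class to them, and where a whole thing is asked for, a point or a joint stands for the part that bears it (a point fixed in the world has none). Each returns a list of dicts, best first, with "conf" (0 to 1); they miss things now and then, are a little off and sometimes report something else, mostly with a low value. They report only what shows in the picture. A call takes as long as a camera call.
- finder.find_in(camera, name): "box" ([left, top, right, bottom] in pixels, round what is visible of it).
- finder.landmark_of(camera, name): "point" ([column, row] in pixels: a listed point, or the origin of a listed thing).
The state is a dict: "t": time; "q": joint angles; "qd": joint speeds; "joint_efforts": joint torques, N m; "eef_pos": TCP position; "ee_rot": TCP orientation; "force": force on the tool from outside, world axes, zero at the start; "moment": the same for the moment, N m; "width": finger opening in m.
Only numpy, scipy, OpenCV 4.12 (cv2) and the standard library are available. Lean on these libraries where they do the work, as an engineer would, in place of code of your own. Each camera call takes 0.05 s, during which the arm holds its last target. There are 200 camera calls.

### The job

Raise the slatted shutter of the roll-top store by its orange tab and guide it gently all the way back, past its balance point and against its rubber stop, so that it stays open by itself and never slams. Then lay the yellow wedge flat on the sloping bed in front of the steel roller, thin edge towards it, and push it squarely under the roller's low front side, near its middle, until the roller leans on the wedge instead of its brass lips; leave it there and disturb nothing else.

Things in the scene. Friction and masses are not known exactly. Their poses are not given: they have to be found in the camera images.
- store: Roll-top store, blue cheeks, fixed to the bench: 284 deep, 270 wide, 212 high. Origin: centre of its underside, on the bench; +x to its back, -x to its front (the robot's side), +y left, z up. Its tracks are circles about a level centre line (along y) at x = 0, z = 70. Cheeks: 10 thick, inner faces at y = +-125, edge rounded at radius 142 about the centre line.
- bed_front (a point): Middle of the front edge of the store's dark bed, on its surface: store x = -124, y = 0, z = 17.5. The bed is flat, 250 wide and rises 6 degrees towards the back; surface height in the store frame = 30.5 + 0.105 x (mm). Nothing stands before its front edge.
- shutter_angle (a joint): Shutter angle round the track centre line (rad): 0 shut, growing as its front edge rises and goes back. Slats 5 thick at radius 130. Let go below about 1.0 rad it falls shut (up to about 5 N at the tab), beyond that it falls open to its stop, which it meets somewhere between 1.55 and 1.75 rad.
- shutter: The slatted aluminium shutter with its black lower edge rail, the orange tab on it and, at the rail's left end, a steel lug. Origin on the track centre line (store x = 0, y = 0, z = 70), turning with the shutter; when shut its axes are the store's, and it turns about +y as it opens.
- tab_grip (a point): Grip point on the orange tab, a block 24 wide (along y), 16 thick, standing out 45 radially from the rail's middle. The point is in its middle, 17 from its outer end, at radius 158 from the track centre line. Shut, the tab points to the front, 7 degrees below level (point 51 above the bench); it swings up and back by the shutter angle.
- stop: Black rubber stop block, 18 x 30 x 14, with a yellow cap, clamped on the left cheek's rounded edge near the top, at a different place each time; the rail's lug meets it. Origin on the track centre line, turned about y by its setting (the shutter angle at which they meet).
- roller: Ground steel roller, 40 across, 120 long, about 0.7 kg, lying along y on the bed, kept from rolling forward only by two brass lips, 3 high, under its ends (39 to 55 from the middle). Two more lips behind leave it about 14 of free travel uphill. Origin: its middle, on its axis (x and z turn as it rolls), at store x about -52 at the start.
- wedge: Yellow wedge chock with black grip lines, 48 long (x), 28 wide (y), 24 high at its back, 60 g, lying flat on the bench. Origin: centre of its underside. Thin edge (1.5 high) at +x; the top is level for 8 at the back end, then slopes down to the edge at 29 degrees. Can be held across its width near the back.
- wedge_edge (a point): Middle of the wedge's thin edge, at its underside (24 ahead of the wedge's origin). The wedge touches the roller when this edge is about 8 short of the line on which the roller lies on the bed (measured along the bed).
- tape_roll: Bystander: roll of tan adhesive tape, 70 across, 18 high, on the bench at the left. Origin: centre of its underside.
- ref_block: Bystander: round steel reference block, 64 across, 15 high, on the bench in front of the store, near the bench's edge. Origin: centre of its underside.

How it is judged:
On the way:
1. the shutter is open at its stop and stays there untouched (value of joint shutter_angle above 1.45 rad and contact force between shutter and stop above 0.3 N and contact force between the fingers and shutter below 0.01 N), for 0.3 s.
At the end, for the whole second after the job is handed in: The shutter stands open at its stop (above 1.45 rad) and still; the wedge lies flat on the bed, within 0.2 rad of square to the store, thin edge to the roller and within 40 mm of the roller's middle; the roller leans on it (over 0.1 N), lies still and square and within 16 mm of where it lay (value of joint shutter_angle above 1.45 rad and velocity of joint shutter_angle below 0.05 rad/s and contact force between wedge and roller above 0.1 N and angle between the x axis of wedge and the x axis of store, either way round below 0.2 rad and angle between wedge's own z axis and vertical below 0.15 rad and y of wedge_edge in the frame of roller between -0.04 and 0.04 m and x of wedge_edge in the frame of store between -0.075 and -0.03 m and x of wedge in the frame of store above -0.1 m and angle between the y axis of roller and the y axis of store, either way round below 0.1 rad and linear speed of each of wedge, roller below 0.01 m/s and distance of roller from where it was at the start of the episode below 0.016 m); the robot touches nothing.
It fails at once if the shutter slams open or shut (runs faster than 2.5 rad/s) (velocity of joint shutter_angle above 2.5 rad/s or velocity of joint shutter_angle below -2.5 rad/s).
It fails at once if the shutter is rammed against its stop (over 60 N) (contact force between shutter and stop above 60 N).
It fails at once if the roller is pushed off its place (more than 25 mm) (distance of roller from where it was at the start of the episode above 0.025 m).
It fails at once if a bystander is disturbed (moved more than 20 mm) (distance of any of tape_roll, ref_block from where it was at the start of the episode above 0.02 m).
It also fails if it takes over 67 s, if anything falls off the work surface, if the arm or the gripper's body presses on something with over 40 N, if the wrist force passes 120 N, or if a joint passes its speed limit or range.

## Working session

There is one attempt and no reset: what is moved stays moved. The work goes in short steps, Python scripts to look and compute and a tool call to move; the robot and the scene stay as the last step left them, time stands still between calls to the robot, and variables do not carry over. Pictures are saved under pics/ and viewed, about 8 in all and at most 12, crops included, and the job is handed in when it is done.

Besides the shell and the picture viewer there is one more tool, called as name(argument=value, ...) on one line, values as JSON. apply_moves: Moves the arm, as the interface text tells. Its arguments: {"type":"object","properties":{"increments":{"type":"array"},"hand":{"type":"number"},"force":{"type":"number"}},"required":["increments"]}

```bash
mkdir -p pics; cat > h.py <<'E'
from station import arm, optics, finder
import numpy as np, cv2
def ray(cam,px):
    m=optics.camera_model(cam)
    K=np.array([[m['fx'],0,m['cx']],[0,m['fy'],m['cy']],[0,0,1]])
    u=cv2.undistortPoints(np.array([[px]],float),K,np.array(m['dist_coeffs']))[0,0]
    d=np.array([u[0],-u[1],-1])
    if 'world_to_cam' in m: T=np.linalg.inv(np.array(m['world_to_cam']))
    else:
        from scipy.spatial.transform import Rotation as R
        s=arm.get_state(); W=np.eye(4); W[:3,3]=s['eef_pos']; W[:3,:3]=R.from_euler('xyz',s['ee_rot']).as_matrix()
        T=W@np.array(m['T_tool_cam'])
    return T[:3,3],T[:3,:3]@d
def atz(cam,px,z):
    o,d=ray(cam,px); return o+d*(z-o[2])/d[2]
def tri(c1,p1,c2,p2):
    o1,d1=ray(c1,p1);o2,d2=ray(c2,p2)
    s=np.linalg.lstsq(np.c_[d1,-d2],o2-o1,rcond=None)[0]
    a=o1+d1*s[0];b=o2+d2*s[1]; return (a+b)/2,np.linalg.norm(a-b)
def proj(cam,P):
    m=optics.camera_model(cam);c=(np.array(m['world_to_cam'])@np.append(P,1))[:3]
    K=np.array([[m['fx'],0,m['cx']],[0,m['fy'],m['cy']],[0,0,1]])
    return cv2.projectPoints(np.array([[c[0],-c[1],-c[2]]]),np.zeros(3),np.zeros(3),K,np.array(m['dist_coeffs']))[0][0,0]
def save(cam,name):
    im=optics.grab_frame(cam);cv2.imwrite(f'pics/{name}.png',im[:,:,::-1]);return im
E
python3 - <<'E'
from h import *
np.set_printoptions(precision=4,suppress=True)
s=arm.get_state();print({k:np.round(v,3) for k,v in s.items()})
ims=[save(c,c+'0') for c in('top','side')]
cv2.imwrite('pics/both0.png',cv2.resize(np.vstack(ims)[:,:,::-1],None,fx=.62,fy=.62))
z={'store':0,'bed_front':.0175,'tab_grip':.051,'stop':.07,'wedge':0,'wedge_edge':0,'tape_roll':0,'ref_block':0,'roller':.045,'shutter':.07}
for n in z:
    L={}
    for c in('top','side'):
        r=finder.landmark_of(c,n)
        for q in r[:2]: print(n,c,np.round(q['conf'],2),np.round(q['point'],1),atz(c,q['point'],z[n]))
        if r:L[c]=r[0]['point']
    if len(L)==2: print('   tri',tri('top',L['top'],'side',L['side']))
for c in('top','side'):
    w=np.linalg.inv(np.array(optics.camera_model(c)['world_to_cam'])); print(c,w[:3,3],-w[:3,2])
E
```

```text
{'t': np.float64(0.0), 'q': array([ 1.57 ,  0.359,  0.011, -0.   , -1.224, -0.288]), 'qd': array([ 0.001,  0.   ,  0.   , -0.001, -0.002, -0.001]), 'joint_efforts': array([  0.001, -58.271,  29.305,   6.997,   0.007,  -0.   ]), 'eef_pos': array([0.192, 0.647, 0.237]), 'ee_rot': array([-3.141, -0.002, -1.86 ]), 'force': array([-0.197, -0.751,  0.121]), 'moment': array([-0.006, -0.023, -0.013]), 'width': np.float64(0.088)}
store top 0.56 [345.3 187.1] [ 0.6266 -0.0904  0.    ]
bed_front side 0.81 [301.4 265. ] [ 0.4958 -0.0835  0.0175]
tab_grip top 0.66 [343.3 255.4] [ 0.466  -0.0805  0.051 ]
tab_grip side 0.97 [282.6 253.9] [ 0.4601 -0.0771  0.051 ]
   tri (array([ 0.4629, -0.0808,  0.0573]), np.float64(0.005241361788212897))
stop top 0.23 [211.2 284.8] [0.4101 0.1976 0.07  ]
wedge top 0.58 [433.6 277.9] [ 0.4152 -0.2787  0.    ]
wedge_edge top 0.79 [428.  267.4] [ 0.4386 -0.2677  0.    ]
tape_roll top 0.74 [214.8 286.9] [0.4067 0.2098 0.    ]
tape_roll side 0.63 [257.4 162.2] [0.4094 0.2179 0.    ]
   tri (array([0.4084, 0.2069, 0.0113]), np.float64(0.003740883436718443))
ref_block top 0.57 [278.7 295.7] [0.3837 0.0656 0.    ]
ref_block side 0.88 [242.9 211.1] [0.3767 0.0756 0.    ]
   tri (array([0.3811, 0.0629, 0.0165]), np.float64(0.005396353821582395))
shutter top 0.98 [344.9 183.5] [ 0.6176 -0.0881  0.07  ]
top [ 0.3908 -0.0673  0.9776] [ 0.1213  0.0413 -0.9917]
side [ 0.4829 -0.7228  1.0001] [ 0.0361  0.5888 -0.8074]
```

View pics/top0.png

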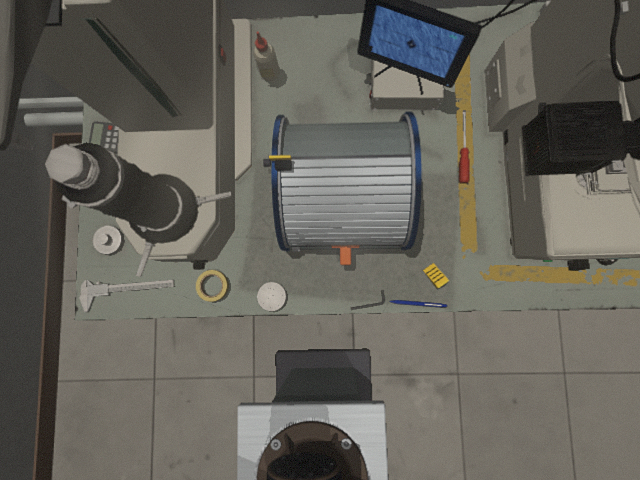

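View pics/side0.png

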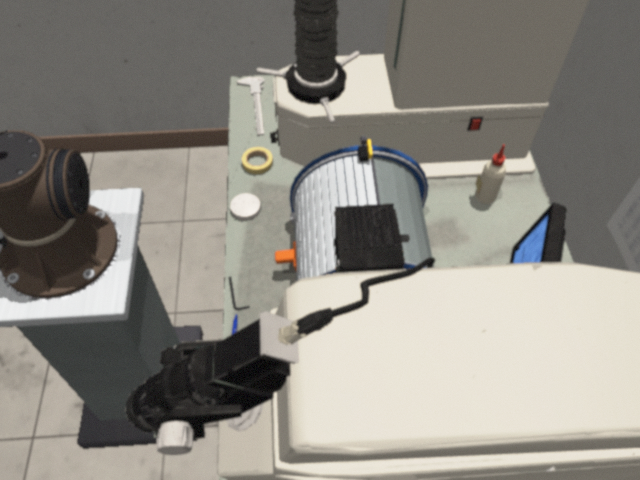

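Top view: the store is at about (345,187), the tab at (346,255), the stop with its yellow cap at (280,160) and the wedge at (436,276). Tape is at (212,286) and the reference block at (272,296). In the side view the right-hand machine hides the wedge. I'll retract, then swing over to view with the wrist camera, clear of the machine on the left.

```bash
python3 - <<'E'
from h import *
np.set_printoptions(precision=3,suppress=True)
m=optics.camera_model('wrist');print(np.array(m['T_tool_cam']),m['fx'])
E
```

```text
[[ 1.     0.    -0.     0.001]
 [-0.    -0.964 -0.266 -0.071]
 [-0.     0.266 -0.964 -0.147]
 [ 0.     0.     0.     1.   ]] 386.89180523340144
```

apply_moves(increments=[-0.01,-0.035,0.015,0,0,0,-0.01,-0.035,0.015,0,0,0,-0.01,-0.035,0.015,0,0,0,-0.01,-0.035,0.015,0,0,0,-0.01,-0.035,0.015,0,0,0,-0.01,-0.035,0.015,0,0,0,0.02,-0.03,0.01,0,0,0,0.03,-0.025,0.005,0,0,0,0.035,-0.02,0,0,0,0,0.035,-0.02,0,0,0,0,0.035,-0.02,0,0,0,0,0.03,-0.025,0,0,0,0,0.025,-0.03,0,0,0,0,0.02,-0.035,0,0,0,0])

```text
t: 2.27
eef_pos: [0.3638, 0.2166, 0.3421]
ee_rot: [-3.138, 0.003, -1.845]
force: [1.8, 1.0, 0.1]
width: 0.0878
```

apply_moves(increments=[0.01,-0.04,0,0,0,0.04,0.01,-0.04,0,0,0,0.04,0.01,-0.04,0,0,0,0.04,0.005,-0.04,0,0,0,0.04,0,-0.04,0,0,0,0.04,0,-0.04,0,0,0,0.04,0,-0.04,0,0,0,0.04,0,-0.04,0,0,0,0,0,-0.04,0,0,0,0,0,0,0,0,0,0,0,0,0,0,0,0])

```text
t: 3.18
eef_pos: [0.3957, -0.1627, 0.3451]
ee_rot: [-3.129, 0.004, -1.561]
force: [0.1, 0.2, -0.4]
width: 0.0876
```

```bash
python3 - <<'E'
from h import *
np.set_printoptions(precision=4,suppress=True)
s=arm.get_state();print(s['eef_pos'],s['ee_rot'],s['q'])
im=save('wrist','w1')
z={'bed_front':.0175,'tab_grip':.051,'stop':.07,'wedge':0,'wedge_edge':0,'ref_block':0,'shutter':.07,'store':0}
for n in z:
    for q in finder.landmark_of('wrist',n)[:2]: print(n,np.round(q['conf'],2),np.round(q['point'],1),atz('wrist',q['point'],z[n]))
E
```

```text
[ 0.3957 -0.1627  0.3451] [-3.1295  0.0045 -1.5607] [ 0.0712 -0.1292 -0.3082 -0.0038 -1.3794  1.5103]
bed_front 0.62 [254.6 121.4] [ 0.4884 -0.083   0.0175]
tab_grip 0.68 [246.2 144.6] [ 0.462  -0.0775  0.051 ]
tab_grip 0.45 [ 33.8 184.2] [0.4162 0.1765 0.051 ]
wedge 0.83 [411.3 181.2] [ 0.4203 -0.2752  0.    ]
wedge 0.27 [247. 145.] [ 0.4612 -0.068  -0.    ]
wedge_edge 0.7 [402.5 162.3] [ 0.4438 -0.2623  0.    ]
ref_block 0.86 [131.7 205.2] [0.3835 0.0855 0.    ]
store 0.89 [258.5   5.5] [ 0.6201 -0.0847  0.    ]
store 0.73 [254.9 117.6] [ 0.4941 -0.0786  0.    ]
```

View pics/w1.png

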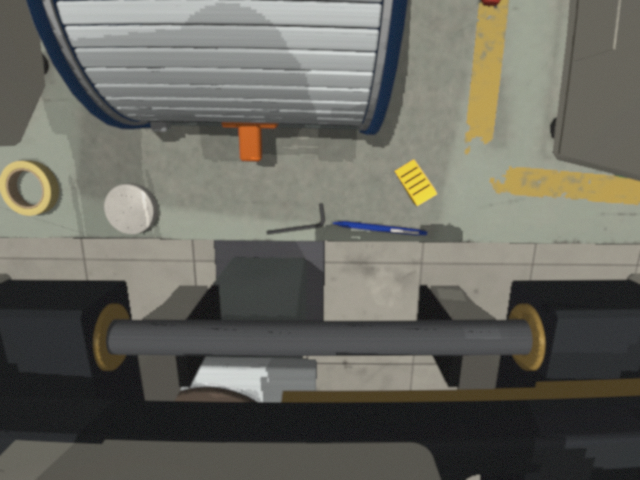

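Wrist view: the tab's outer end is near (250,160) and its root near (250,127). The wedge spans about (396-437, 160-205), with the thin edge up and to the left. I'll get the store's yaw from the blue cheeks, and the tab and wedge from colour.

```bash
cat > m.py <<'E'
from h import *
from scipy.optimize import least_squares
np.set_printoptions(precision=4,suppress=True)
def blue(im):
    h=cv2.cvtColor(im,cv2.COLOR_RGB2HSV); return ((h[...,0]>100)&(h[...,0]<125)&(h[...,1]>130)&(h[...,2]>40))
T=cv2.imread('pics/top0.png')[:,:,::-1].copy(); W=cv2.imread('pics/w1.png')[:,:,::-1].copy()
P=[]
for c,im,box in(('top',T,(262,108,425,255)),('wrist',W,(0,0,420,140))):
    b=blue(im); v,u=np.nonzero(b); k=(u>=box[0])&(u<box[2])&(v>=box[1])&(v<box[3]); P.append((c,np.c_[u,v][k][::3]))
    print(c,k.sum())
R={c:[ray(c,p) for p in pts] for c,pts in P}
def ys(c,x,y,a):
    out=[]
    ca,sa=np.cos(a),np.sin(a)
    for o,d in R[c]:
        q=np.array([ca*(o[0]-x)+sa*(o[1]-y),-sa*(o[0]-x)+ca*(o[1]-y),o[2]-.07]);e=np.array([ca*d[0]+sa*d[1],-sa*d[0]+ca*d[1],d[2]])
        A=e[0]**2+e[2]**2;B=q[0]*e[0]+q[2]*e[2];C=q[0]**2+q[2]**2-.142**2
        D=B*B-A*C
        if D<0: out.append((9,9,9));continue
        out.append(q+(-B-D**.5)/A*e)
    return np.array(out)
def res(p,cs,x):
    r=[]
    for c in cs:
        s=ys(c,x,*p); r.append(np.where(s[:,1]<5,np.abs(s[:,1])-.13,0.0))
    return np.concatenate(r)
for cs in(['top'],['wrist'],['top','wrist']):
  for x in(.615,.62):
    f=least_squares(res,[-.087,-.03],args=(cs,x),loss='soft_l1',f_scale=.003);print(cs,x,f.x,np.median(np.abs(f.fun)))
# colours
for c,im,box in(('top',T,(330,235,365,275)),('wrist',W,(215,115,285,175))):
    h=cv2.cvtColor(im,cv2.COLOR_RGB2HSV);m=((h[...,0]<15)&(h[...,1]>150)).astype(np.uint8);k=np.zeros_like(m);k[box[1]:box[3],box[0]:box[2]]=1;m&=k
    v,u=np.nonzero(m);print('tab',c,u.min(),u.max(),v.min(),v.max()); r=cv2.minAreaRect(np.c_[u,v].astype(np.float32));print(r)
for c,im,box in(('top',T,(415,255,460,295)),('wrist',W,(385,150,450,215))):
    h=cv2.cvtColor(im,cv2.COLOR_RGB2HSV);m=((h[...,0]>18)&(h[...,0]<35)&(h[...,1]>150)).astype(np.uint8);k=np.zeros_like(m);k[box[1]:box[3],box[0]:box[2]]=1;m&=k
    v,u=np.nonzero(m); r=cv2.minAreaRect(np.c_[u,v].astype(np.float32));B=cv2.boxPoints(r);print('wedge',c,B.tolist())
    print(' z0',[atz(c,b,0)[:2] for b in B],'\n z24',[atz(c,b,.024)[:2] for b in B])
E
python3 m.py
```

```text
top 244
wrist 2670
['top'] 0.615 [-0.0866 -0.0183] 0.0017597309729862065
['top'] 0.62 [-0.0866 -0.008 ] 0.0016733186153913004
['wrist'] 0.615 [-0.0872 -0.0812] 0.0021492783443978897
['wrist'] 0.62 [-0.0839 -0.0266] 0.002166607843516466
['top', 'wrist'] 0.615 [-0.0869 -0.0757] 0.002170675591172011
['top', 'wrist'] 0.62 [-0.0843 -0.0307] 0.0021465083684659714
tab top 340 350 247 264
((345.0, 255.5), (17.0, 10.0), 90.0)
tab wrist 222 276 123 160
((249.0, 141.5), (54.0, 37.0), 0.0)
wedge top [[422.780517578125, 269.9756164550781], [433.1463623046875, 261.6829528808594], [448.07318115234375, 280.3414611816406], [437.70733642578125, 288.6341247558594]]
 z0 [array([ 0.4332, -0.256 ]), array([ 0.451 , -0.2796]), array([ 0.4091, -0.3098]), array([ 0.3915, -0.2863])] 
 z24 [array([ 0.4322, -0.2514]), array([ 0.4495, -0.2744]), array([ 0.4087, -0.3038]), array([ 0.3915, -0.2809])]
wedge wrist [[394.45098876953125, 170.8124237060547], [414.94476318359375, 158.3379364013672], [436.1861572265625, 193.23448181152344], [415.6923828125, 205.70896911621094]]
 z0 [array([ 0.4329, -0.2531]), array([ 0.4489, -0.2778]), array([ 0.4059, -0.3085]), array([ 0.3892, -0.2834])] 
 z24 [array([ 0.4345, -0.2485]), array([ 0.4497, -0.2721]), array([ 0.4088, -0.3013]), array([ 0.3929, -0.2774])]
```

apply_moves(increments=[0,0.012,-0.02,0,-0.107,-0.006,0,0.012,-0.02,0,-0.107,-0.006,0,0.012,-0.02,0,-0.107,-0.006,0,0.012,-0.02,0,-0.107,-0.006,0,0.012,-0.02,0,-0.107,-0.006,0,0.012,-0.02,0,-0.107,-0.006,0,0.01,-0.02,0,-0.107,-0.006,0,0,-0.03,0,0,0,0,0,0,0,0,0])

```text
t: 4.38
eef_pos: [0.4396, -0.1166, 0.2391]
ee_rot: [-2.398, 0.086, -1.511]
force: [-0.0, 1.4, -0.7]
width: 0.0877
```

```bash
python3 - <<'E'
from h import *
s=arm.get_state();print(np.round(s['eef_pos'],4),np.round(s['ee_rot'],3),np.round(s['q'],3))
E
```

```text
[ 0.4396 -0.1166  0.2391] [-2.398  0.086 -1.511] [ 0.199 -0.404 -1.017  0.146 -0.214  1.267]
```

```bash
cat > g.py <<'E'
from h import *
from scipy.spatial.transform import Rotation as R
S=np.array([.619,-.0855,0]);YAW=-.03
RS=R.from_euler('z',YAW)
def tool(t,yaw=YAW): # tilt t forward; tool x along -y of frame
    return R.from_euler('z',yaw)*R.from_rotvec([0,-t,0])*R.from_euler('xyz',[np.pi,0,-np.pi/2])
def delta(P,Rt):
    s=arm.get_state(); r=R.from_euler('xyz',s['ee_rot'])
    return np.round(P-np.array(s['eef_pos']),4),np.round((Rt*r.inv()).as_rotvec(),3)
def tabtcp(a,t,rad=.160,ahead=.008):
    f=a-np.radians(7); G=np.array([-rad*np.cos(f),0,.07+rad*np.sin(f)])
    return S+RS.apply(G+ahead*np.array([np.sin(t),0,-np.cos(t)]))
E
python3 - <<'E'
from g import *
P=tabtcp(0,.5);print(P)
print(delta(P+np.array([-.05,0,.09]),tool(.5)))
E
```

```text
[ 0.46409775 -0.08085154  0.04348024]
(array([-0.0255,  0.0358, -0.1056]), array([-0.089,  0.242, -0.079]))
```

apply_moves(increments=[0,0.012,-0.02,-0.03,0.08,-0.026,0,0.012,-0.03,-0.03,0.08,-0.026,-0.012,0.012,-0.03,-0.03,0.08,-0.026,-0.014,0,-0.025,0,0,0,0,0,0,0,0,0])

```text
t: 4.8
eef_pos: [0.4325, -0.1049, 0.1631]
ee_rot: [-2.687, 0.037, -1.582]
force: [-0.5, -0.3, -0.5]
width: 0.0874
```

```bash
python3 - <<'E'
from g import *
s=arm.get_state();print(np.round(s['eef_pos'],4),np.round(s['ee_rot'],3),np.round(s['q'],3))
P=tabtcp(0,.5)
print(delta(P,tool(.5)))
E
```

```text
[ 0.4325 -0.1049  0.1631] [-2.687  0.037 -1.582] [ 0.275 -0.224 -1.014  0.276 -0.345  1.036]
(array([ 0.0316,  0.024 , -0.1196]), array([-0.038, -0.045, -0.019]))
```

apply_moves(increments=[0.006,0.012,-0.015,-0.019,0,-0.01,0.006,0.012,-0.015,-0.019,0,-0.009,0.005,0,-0.02,0,0,0,0.004,0,-0.02,0,0,0,0,0,0,0,0,0])

```text
t: 5.22
eef_pos: [0.4759, -0.0939, 0.1235]
ee_rot: [-2.72, 0.033, -1.58]
force: [0.4, 0.7, -0.2]
width: 0.0881
```

```bash
python3 - <<'E'
from g import *
s=arm.get_state();print(np.round(s['eef_pos'],4),np.round(s['ee_rot'],3),np.round(s['q'],3))
P=tabtcp(0,.5)
print(delta(P,tool(.5)))
E
```

```text
[ 0.4759 -0.0939  0.1235] [-2.72   0.033 -1.58 ] [ 0.243 -0.05  -1.015  0.37  -0.203  0.964]
(array([-0.0118,  0.013 , -0.08  ]), array([-0.035, -0.078, -0.022]))
```

```bash
python3 - <<'E'
from g import *
print(delta(np.array([.45,-.0806,.10]),tool(.3)))
E
```

```text
(array([-0.0259,  0.0133, -0.0235]), array([-0.031,  0.122, -0.018]))
```

apply_moves(increments=[-0.01,0.007,0,-0.016,0.06,-0.009,-0.01,0.006,0,-0.015,0.06,-0.009,-0.006,0,-0.01,0,0,0,0,0,-0.01,0,0,0,0,0,0,0,0,0])

```text
t: 5.63
eef_pos: [0.4508, -0.0795, 0.1102]
ee_rot: [-2.839, -0.007, -1.604]
force: [-0.7, -0.4, -0.3]
width: 0.0876
```

```bash
python3 - <<'E'
from g import *
s=arm.get_state();print(np.round(s['eef_pos'],4),np.round(s['q'],3))
print(delta(np.array([.452,-.0806,.05]),tool(.3)))
E
```

```text
[ 0.4508 -0.0795  0.1102] [ 0.335 -0.039 -0.982  0.324 -0.363  0.915]
(array([ 0.0012, -0.0011, -0.0602]), array([0.007, 0.003, 0.003]))
```

apply_moves(increments=[0,0,-0.015,0,0,0,0,0,-0.015,0,0,0,0,0,-0.015,0,0,0,0,0,-0.01,0,0,0,0,0,-0.004,0,0,0,0,0,0,0,0,0])

```text
t: 6.13
eef_pos: [0.4651, -0.0826, 0.0712]
ee_rot: [-2.844, 0.01, -1.597]
force: [1.1, -0.2, -0.3]
width: 0.0878
```

```bash
python3 - <<'E'
from g import *
s=arm.get_state();print(np.round(s['eef_pos'],4),np.round(s['q'],3))
print(delta(np.array([.452,-.0806,.05]),tool(.3)))
save('wrist','w2')
E
```

```text
[ 0.4651 -0.0826  0.0712] [ 0.278  0.069 -1.015  0.377 -0.214  0.908]
(array([-0.0131,  0.002 , -0.0212]), array([-0.01 , -0.002, -0.004]))
```

View pics/w2.png

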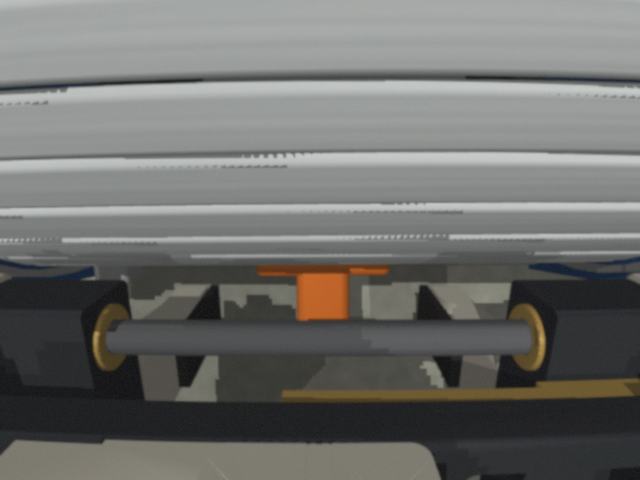

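Wrist view: the tab is centred between the fingers (column 323 against 318). The arm is at a joint limit at this tilt, so I'll back off and use less tilt.

apply_moves(increments=[-0.01,0.001,0.004,-0.005,0.05,0,-0.008,0.001,0,-0.005,0.05,0,0,0,0,0,0.05,0,0,0,0,0,0,0])

```text
t: 6.52
eef_pos: [0.4443, -0.0796, 0.078]
ee_rot: [-2.999, -0.003, -1.595]
force: [2.2, -0.1, 0.9]
width: 0.0879
```

```bash
python3 - <<'E'
from g import *
s=arm.get_state();print(np.round(s['eef_pos'],4),np.round(s['q'],3))
print(delta(np.array([.447,-.0806,.054]),tool(.15)))
E
```

```text
[ 0.4443 -0.0796  0.078 ] [ 0.303  0.091 -0.826  0.096 -0.523  1.164]
(array([ 0.0027, -0.001 , -0.024 ]), array([ 0.003, -0.008, -0.006]))
```

Reachable now, with margin. Descend and grip.

apply_moves(increments=[0.001,0,-0.008,0,0,0,0.001,0,-0.008,0,0,0,0,0,-0.007,0,0,0,0,0,0,0,0,0])

```text
t: 6.85
eef_pos: [0.4471, -0.0796, 0.0551]
ee_rot: [-2.991, -0.002, -1.596]
force: [-0.7, -0.7, -0.1]
width: 0.0876
```

apply_moves(increments=[0,0,0,0,0,0,0,0,0,0,0,0,0,0,0,0,0,0,0,0,0,0,0,0,0,0,0,0,0,0,0,0,0,0,0,0], hand=1.0, force=15)

```text
t: 7.35
eef_pos: [0.4454, -0.0803, 0.0551]
ee_rot: [-2.989, -0.002, -1.597]
force: [0.5, -1.0, -0.5]
width: 0.0532
```

```bash
python3 - <<'E'
from g import *
s=arm.get_state();p=np.array(s['eef_pos']);print(np.round(p,4),np.round(s['q'],3),s['width'])
v=RS.inv().apply(p-S)-[0,0,.07];r=np.hypot(v[0],v[2]);f0=np.arctan2(v[2],-v[0]);print(v,r,f0)
prev=p
for k in range(1,41):
    f=f0+.045*k; rr=r
    q=S+RS.apply([-rr*np.cos(f),0,.07+rr*np.sin(f)]);print(k,np.round(.045*k,3),np.round((q-prev)*1000,1).tolist(),np.round(q,3).tolist());prev=q
E
```

```text
[ 0.4454 -0.0803  0.0551] [ 0.302  0.131 -0.868  0.123 -0.431  1.135] 0.05318461508574508
[-1.73633342e-01 -1.35976542e-05 -1.48591311e-02] 0.17426798668952842 -0.08536963973400746
1 0.045 [-0.5, 0.0, 7.8] [0.445, -0.08, 0.063]
2 0.09 [-0.1, 0.0, 7.8] [0.445, -0.08, 0.071]
3 0.135 [0.2, -0.0, 7.8] [0.445, -0.08, 0.079]
4 0.18 [0.6, -0.0, 7.8] [0.446, -0.08, 0.086]
5 0.225 [0.9, -0.0, 7.8] [0.447, -0.08, 0.094]
6 0.27 [1.3, -0.0, 7.7] [0.448, -0.08, 0.102]
7 0.315 [1.6, -0.0, 7.7] [0.449, -0.08, 0.11]
8 0.36 [2.0, -0.1, 7.6] [0.451, -0.08, 0.117]
9 0.405 [2.3, -0.1, 7.5] [0.454, -0.081, 0.125]
10 0.45 [2.6, -0.1, 7.4] [0.456, -0.081, 0.132]
11 0.495 [3.0, -0.1, 7.3] [0.459, -0.081, 0.139]
12 0.54 [3.3, -0.1, 7.1] [0.463, -0.081, 0.147]
13 0.585 [3.6, -0.1, 7.0] [0.466, -0.081, 0.153]
14 0.63 [3.9, -0.1, 6.8] [0.47, -0.081, 0.16]
15 0.675 [4.2, -0.1, 6.6] [0.474, -0.081, 0.167]
16 0.72 [4.5, -0.1, 6.4] [0.479, -0.081, 0.173]
17 0.765 [4.8, -0.1, 6.2] [0.484, -0.081, 0.18]
18 0.81 [5.1, -0.2, 6.0] [0.489, -0.082, 0.186]
19 0.855 [5.3, -0.2, 5.8] [0.494, -0.082, 0.191]
20 0.9 [5.6, -0.2,
[... 298 characters left out ...]
.538, -0.083, 0.224]
27 1.215 [7.0, -0.2, 3.5] [0.545, -0.083, 0.228]
28 1.26 [7.2, -0.2, 3.2] [0.552, -0.083, 0.231]
29 1.305 [7.3, -0.2, 2.9] [0.559, -0.084, 0.234]
30 1.35 [7.4, -0.2, 2.5] [0.566, -0.084, 0.236]
31 1.395 [7.5, -0.2, 2.2] [0.574, -0.084, 0.238]
32 1.44 [7.6, -0.2, 1.9] [0.582, -0.084, 0.24]
33 1.485 [7.7, -0.2, 1.5] [0.589, -0.085, 0.242]
34 1.53 [7.8, -0.2, 1.2] [0.597, -0.085, 0.243]
35 1.575 [7.8, -0.2, 0.8] [0.605, -0.085, 0.244]
36 1.62 [7.8, -0.2, 0.5] [0.613, -0.085, 0.244]
37 1.665 [7.8, -0.2, 0.1] [0.621, -0.086, 0.244]
38 1.71 [7.8, -0.2, -0.2] [0.628, -0.086, 0.244]
39 1.755 [7.8, -0.2, -0.6] [0.636, -0.086, 0.243]
40 1.8 [7.8, -0.2, -0.9] [0.644, -0.086, 0.242]
```

apply_moves(increments=[0.004,0,0,0,0,0,0,0,0,0,0,0,0,0,0,0,0,0,0,0,0,0,0,0,0,0,0,0,0,0,0,0,0,0,0,0], force=20)

```text
t: 7.85
eef_pos: [0.4503, -0.0844, 0.056]
ee_rot: [-2.991, -0.008, -1.596]
force: [-3.3, 19.7, -4.5]
width: 0.0238
```

apply_moves(increments=[0,0,0,0,0,0,0,0,0,0,0,0,0,0,0,0,0,0])

```text
t: 8.1
eef_pos: [0.4503, -0.0841, 0.0556]
ee_rot: [-2.991, -0.008, -1.596]
force: [-0.6, -1.5, 2.0]
width: 0.024
```

apply_moves(increments=[-0.0004,0,0.0076,0,0,0,0,0,0.0076,0,0,0,0.0003,0,0.0076,0,0,0,0.0006,0,0.0076,0,0,0,0.001,0,0.0076,0,0,0,0.0013,0,0.0075,0,0,0])

```text
t: 8.6
eef_pos: [0.4511, -0.0841, 0.1008]
ee_rot: [-2.996, -0.008, -1.596]
force: [3.0, -1.7, -4.9]
width: 0.0238
```

```bash
sed -i 's/-.0855,0/-.0866,0/;s/YAW=-.03/YAW=-.015/' g.py; cat >> g.py <<'E'
def nxt(n,step=.045,r0=None):
    s=arm.get_state();p=np.array(s['eef_pos']);v=RS.inv().apply(p-S)-[0,0,.07];r=np.hypot(v[0],v[2]);f0=np.arctan2(v[2],-v[0])
    print('r',r.round(4),'f',f0.round(3),'y',v[1].round(4),'F',np.round(s['force'],1),'M',np.round(s['moment'],2),'w',round(float(s['width']),4)); r0=r0 or r; prev=S+RS.apply([-r0*np.cos(f0),0,.07+r0*np.sin(f0)])
    for k in range(1,n+1):
        f=f0+step*k;q=S+RS.apply([-r0*np.cos(f),0,.07+r0*np.sin(f)]);print(np.round((q-prev)*1000,1).tolist());prev=q
E
python3 -c "
from g import *
nxt(4)"
```

```text
r 0.1707 f 0.182 y 0.0 F [ 3.  -1.7 -4.9] M [-0.46 -0.07 -0.01] w 0.0238
[1.6, -0.0, 7.5]
[1.9, -0.0, 7.4]
[2.2, -0.0, 7.4]
[2.6, -0.0, 7.2]
```

apply_moves(increments=[0.0018,0,0.0075,0,0,0,0.0021,0,0.0074,0,0,0,0.0024,0,0.0073,0,0,0,0.0028,0,0.0072,0,0,0,0.003,0,0.007,0,0,0,0.0033,0,0.0069,0,0,0,0.0036,0,0.0067,0,0,0,0.0039,0,0.0065,0,0,0,0.0042,0,0.0063,0,0,0,0.0045,0,0.0061,0,0,0])

```text
t: 9.43
eef_pos: [0.4816, -0.0846, 0.1748]
ee_rot: [-3.002, -0.008, -1.598]
force: [-0.0, -1.3, -2.8]
width: 0.0238
```

```bash
python3 -c "
from g import *
nxt(12)"
```

```text
r 0.1728 f 0.652 y -0.0001 F [-0.  -1.3 -2.8] M [-0.21  0.79 -0.01] w 0.0238
[4.9, -0.1, 6.1]
[5.1, -0.1, 5.8]
[5.4, -0.1, 5.6]
[5.6, -0.1, 5.4]
[5.9, -0.1, 5.1]
[6.1, -0.1, 4.8]
[6.3, -0.1, 4.6]
[6.5, -0.1, 4.3]
[6.7, -0.1, 4.0]
[6.9, -0.1, 3.7]
[7.0, -0.1, 3.4]
[7.2, -0.1, 3.0]
```

apply_moves(increments=[0.0035,0,-0.0028,0,0,0,0.0035,0,-0.0028,0,0,0,0,0,0,0,0,0], force=8)

```text
t: 9.68
eef_pos: [0.4885, -0.0847, 0.1715]
ee_rot: [-3.005, -0.008, -1.599]
force: [3.9, -1.4, -4.7]
width: 0.0241
```

```bash
cat >> g.py <<'E'
def nG(n,step=.045,r0=.166,t=.15):
    s=arm.get_state();Rt=R.from_euler('xyz',s['ee_rot']).as_matrix();G=np.array(s['eef_pos'])-.008*Rt[:,2]
    v=RS.inv().apply(G-S)-[0,0,.07];r=np.hypot(v[0],v[2]);f0=np.arctan2(v[2],-v[0])
    print('rG',r.round(4),'angle',(f0+.122).round(3),'y',v[1].round(4),'F',np.round(s['force'],1),'w',round(float(s['width']),4));prev=G
    for k in range(1,n+1):
        f=f0+step*k;rr=r+(r0-r)*k/n;q=S+RS.apply([-rr*np.cos(f),0,.07+rr*np.sin(f)]);print(np.round((q-prev)*1000,1).tolist());prev=q
E
python3 - <<'E'
from g import *
nG(10)
save('side','s2');r=finder.find_in('side','tab_grip');print(r[:1])
r=finder.landmark_of('side','tab_grip')[0];print(r)
# side pixel -> intersect plane y of tab
o,d=ray('side',r['point']);p=o+d*(-.0845-o[1])/d[1];print('tab point in plane',p-S,np.hypot(p[0]-S[0],p[2]-.07),np.arctan2(p[2]-.07,S[0]-p[0])+.122)
E
```

```text
rG 0.1711 angle 0.815 y -0.0 F [ 3.9 -1.4 -4.7] w 0.0241
[5.4, -0.1, 5.5]
[5.7, -0.1, 5.2]
[5.9, -0.1, 4.9]
[6.1, -0.1, 4.6]
[6.3, -0.1, 4.3]
[6.4, -0.1, 4.0]
[6.6, -0.1, 3.7]
[6.7, -0.1, 3.4]
[6.8, -0.1, 3.1]
[7.0, -0.1, 2.8]
[{'box': [300.8, 154.9, 432.3, 279.2], 'conf': 0.96}]Traceback (most recent call last):
  File "<stdin>", line 4, in <module>
IndexError: list index out of range
```

apply_moves(increments=[0.0054,0,0.0055,0,0,0,0.0057,0,0.0052,0,0,0,0.0059,0,0.0049,0,0,0,0.0061,0,0.0046,0,0,0,0.0063,0,0.0043,0,0,0,0.0064,0,0.004,0,0,0,0.0066,0,0.0037,0,0,0,0.0067,0,0.0034,0,0,0], force=12)

```text
t: 10.5
eef_pos: [0.5348, -0.0856, 0.2125]
ee_rot: [-3.014, -0.01, -1.598]
force: [-3.1, -0.6, 3.6]
width: 0.024
```

```bash
python3 - <<'E'
from g import *
nG(10,.03)
im=save('side','s3');cv2.imwrite('pics/s3c.png',cv2.resize(im[120:330,220:500,::-1],None,fx=2.5,fy=2.5,interpolation=cv2.INTER_CUBIC))
E
```

```text
rG 0.1728 angle 1.177 y -0.0002 F [-3.1 -0.6  3.6] w 0.024
[4.9, 0.1, 1.9]
[4.9, -0.1, 1.7]
[4.9, -0.1, 1.6]
[5.0, -0.1, 1.4]
[5.0, -0.1, 1.3]
[5.0, -0.1, 1.1]
[5.0, -0.1, 0.9]
[5.0, -0.1, 0.8]
[5.0, -0.1, 0.6]
[5.0, -0.1, 0.5]
```

View pics/s3c.png

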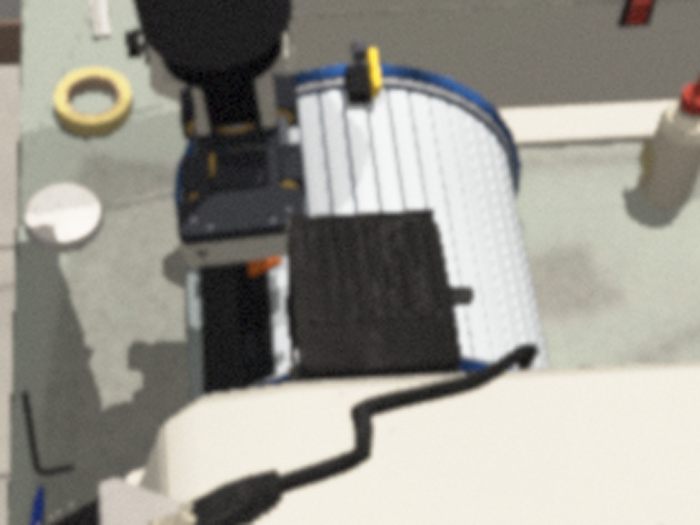

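Side crop: the shutter is more than halfway back, the tab is in the gripper near (262,266), and the stop is at (365,70). I'll continue slowly.

apply_moves(increments=[0.0049,0,0.0019,0,0,0,0.0049,0,0.0017,0,0,0,0.0049,0,0.0016,0,0,0,0.005,0,0.0014,0,0,0,0.005,0,0.0013,0,0,0,0.005,0,0.0011,0,0,0,0.005,0,0.0009,0,0,0,0.005,0,0.0008,0,0,0,0.005,0,0.0006,0,0,0,0.005,0,0.0005,0,0,0])

```text
t: 11.38
eef_pos: [0.5992, -0.0867, 0.2355]
ee_rot: [-2.994, -0.013, -1.595]
force: [1.5, -2.1, 4.3]
width: 0.0239
```

```bash
python3 - <<'E'
from g import *
nG(8,.015,.17)
E
```

```text
rG 0.1747 angle 1.572 y -0.0003 F [ 1.5 -2.1  4.3] w 0.0239
[2.7, 0.3, -0.3]
[2.7, -0.0, -0.3]
[2.6, -0.0, -0.4]
[2.6, -0.0, -0.4]
[2.6, -0.0, -0.5]
[2.6, -0.0, -0.5]
[2.6, -0.0, -0.5]
[2.6, -0.0, -0.6]
```

apply_moves(increments=[0.002,0,-0.0005,0,0,0,0.002,0,-0.0005,0,0,0,0.002,0,-0.0005,0,0,0])

```text
t: 11.63
eef_pos: [0.61, -0.0869, 0.2366]
ee_rot: [-2.987, -0.013, -1.594]
force: [1.5, -0.5, 5.9]
width: 0.024
```

apply_moves(increments=[0.002,0,-0.0005,0,0,0,0.002,0,-0.0005,0,0,0,0.002,0,-0.0005,0,0,0])

```text
t: 11.88
eef_pos: [0.6201, -0.0871, 0.237]
ee_rot: [-2.981, -0.014, -1.594]
force: [1.8, -2.7, 4.3]
width: 0.0239
```

apply_moves(increments=[0.0015,0,-0.0005,0,0,0,0.0015,0,-0.0005,0,0,0,0.0015,0,-0.0005,0,0,0])

```text
t: 12.13
eef_pos: [0.6267, -0.0873, 0.2368]
ee_rot: [-2.979, -0.014, -1.593]
force: [-11.6, 2.1, 14.9]
width: 0.0236
```

```bash
python3 - <<'E'
from g import *
nG(1,.015,.17)
im=save('top','t3');cv2.imwrite('pics/t3c.png',cv2.resize(im[90:310,230:470,::-1],None,fx=2.7,fy=2.7,interpolation=cv2.INTER_CUBIC))
E
```

```text
rG 0.1748 angle 1.73 y -0.0005 F [-11.6   2.1  14.9] w 0.0236
[2.4, 0.4, -4.9]
```

View pics/t3c.png

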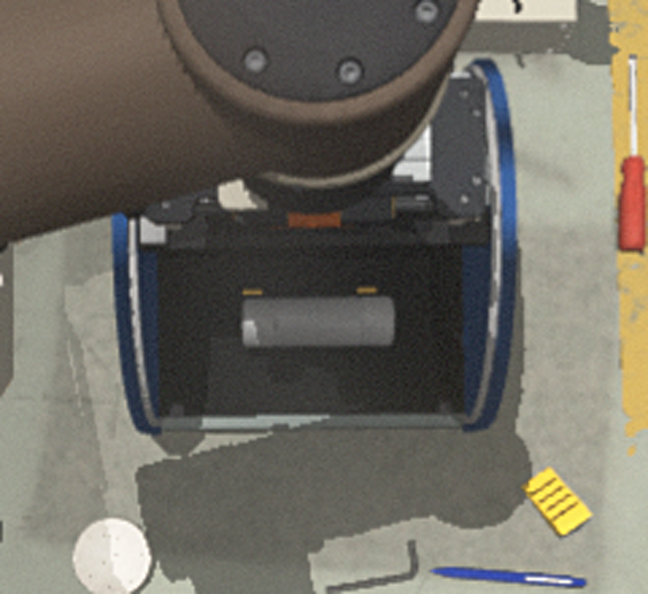

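Top crop: contact with the stop (−11.6 N along x). The roller lies at about (243–395, 295–347) in the crop, with two rear lips behind it. Releasing.

apply_moves(increments=[0,0,0,0,0,0,0,0,0,0,0,0,0,0,0,0,0,0,0,0,0,0,0,0,0,0,0,0,0,0,0,0,0,0,0,0,0,0,0,0,0,0], hand=0.45)

```text
t: 12.77
eef_pos: [0.6237, -0.0863, 0.2316]
ee_rot: [-2.989, -0.012, -1.595]
force: [0.0, 0.1, -0.2]
width: 0.048
```

```bash
python3 - <<'E'
from g import *
np.set_printoptions(precision=4,suppress=True)
nG(1)
T=cv2.imread('pics/t3.png')[:,:,::-1]
for n,z in(('roller',.045),('bed_front',.0175),('wedge',0),('wedge_edge',0)):
    for q in finder.landmark_of('top',n)[:1]: print(n,q['conf'],q['point'],atz('top',q['point'],z),RS.inv().apply(atz('top',q['point'],z)-S))
f=lambda u,v:(230+u/2.7,90+v/2.7)
L=atz('top',f(243,321),.045);Rr=atz('top',f(395,322),.045);print('roller ends',L,Rr,Rr-L)
print('bed edge',atz('top',f(160,418),.0175),atz('top',f(465,418),.0175))
E
```

```text
rG 0.1695 angle 1.713 y 0.0005 F [ 0.   0.1 -0.2] w 0.048
[7.4, -0.6, -3.8]
roller 0.95 [347.3, 209.1] [ 0.5669 -0.0922  0.045 ] [-0.052  -0.0064  0.045 ]
bed_front 0.66 [343.2, 241.0] [ 0.5007 -0.0817  0.0175] [-0.1184  0.0031  0.0175]
wedge 0.78 [432.8, 274.8] [ 0.422  -0.2773  0.    ] [-0.1941 -0.1936  0.    ]
wedge_edge 0.9 [427.3, 265.1] [ 0.4437 -0.2664  0.    ] [-0.1725 -0.1825  0.    ]
roller ends [ 0.5692 -0.033   0.045 ] [ 0.5646 -0.1547  0.045 ] [-0.0046 -0.1217  0.    ]
bed edge [0.4955 0.0383 0.0175] [ 0.4886 -0.2109  0.0175]
```

apply_moves(increments=[0,0,0.01,0,0,0,0,0,0.02,0,0,0,0,0,0.03,0,0,0,0,0,0.03,0,0,0,-0.02,-0.01,0.02,0,0,0,-0.035,-0.015,0,0,0,0,-0.035,-0.02,0,0,0,0.09,-0.03,-0.02,0,0,0,0.09,-0.03,-0.025,0,0,0,0.09,-0.02,-0.03,-0.02,0,0,0.09,-0.015,-0.03,-0.03,0,0,0.09,-0.01,-0.03,-0.03,0,0,0.09,0,0,-0.02,0,0,0])

```text
t: 14.05
eef_pos: [0.4261, -0.2645, 0.2674]
ee_rot: [-2.97, -0.032, -1.038]
force: [-0.0, 0.3, -0.6]
width: 0.0481
```

```bash
python3 - <<'E'
from g import *
np.set_printoptions(precision=4,suppress=True)
s=arm.get_state();print(s['eef_pos'],s['ee_rot'],s['q'])
im=save('wrist','w4');im2=save('top','t4')
print('tab/lug',finder.landmark_of('top','roller')[:1])
h=cv2.cvtColor(im,cv2.COLOR_RGB2HSV);m=((h[...,0]>18)&(h[...,0]<35)&(h[...,1]>150)).astype(np.uint8)
m[300:]=0
for n in('wedge','wedge_edge'):
    for q in finder.landmark_of('wrist',n)[:1]: print(n,q['conf'],q['point'],atz('wrist',q['point'],0))
n,l,st,c=cv2.connectedComponentsWithStats(cv2.morphologyEx(m,cv2.MORPH_CLOSE,np.ones((7,7),np.uint8)));k=1+np.argmax(st[1:,4]);print(st[k])
v,u=np.nonzero(l==k);B=cv2.boxPoints(cv2.minAreaRect(np.c_[u,v].astype(np.float32)))
print([(b,atz('wrist',b,0)[:2],atz('wrist',b,.024)[:2]) for b in B])
print(delta(np.array([.4114,-.2842,.10]),tool(.1,.53)))
x=cv2.resize(im2[90:310,230:470],None,fx=1.6,fy=1.6);y=cv2.resize(im,None,fx=.65,fy=.65)
H=max(x.shape[0],y.shape[0]);pad=lambda a:np.vstack([a,np.zeros((H-a.shape[0],a.shape[1],3),np.uint8)])
cv2.imwrite('pics/c4.png',np.hstack([pad(x),pad(y)])[:,:,::-1])
E
```

```text
[ 0.4261 -0.2645  0.2674] [-2.9703 -0.0318 -1.0382] [-0.2408 -0.0119 -0.3453 -0.109  -1.0947  2.3901]
tab/lug []
wedge 0.91 [319.6, 259.9] [ 0.4196 -0.2769  0.    ]
wedge_edge 0.62 [317.9, 233.8] [ 0.4447 -0.2605  0.    ]
[ 308  238   27   47 1139]
[(array([307.2519, 239.0374], dtype=float32), array([ 0.4338, -0.2532]), array([ 0.4355, -0.2521])), (array([332.389 , 237.7806], dtype=float32), array([ 0.4489, -0.2766]), array([ 0.4498, -0.2742])), (array([334.6858, 283.7158], dtype=float32), array([ 0.4057, -0.305 ]), array([ 0.409, -0.301])), (array([309.5486, 284.9726], dtype=float32), array([ 0.3904, -0.2813]), array([ 0.3946, -0.2786]))]
(array([-0.0175, -0.0232, -0.1695]), array([-0.009,  0.078,  0.001]))
```

View pics/c4.png

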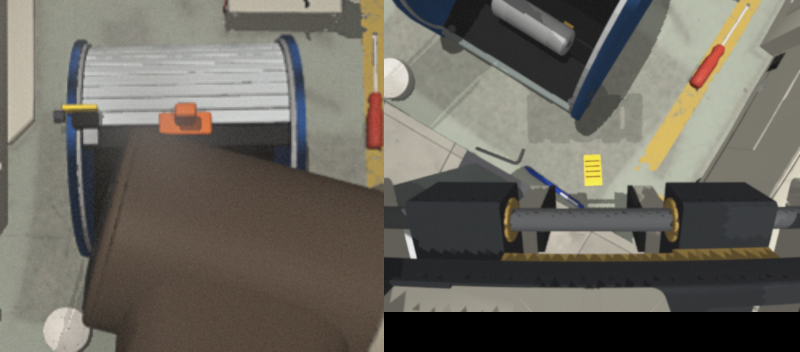

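The shutter rests on the stop, with the lug against the stop block at (85,115) in the left half. The wedge is square to the jaws at (593,170) in the right half. Descending on it.

apply_moves(increments=[-0.004,-0.005,-0.03,0,0.04,0.01,-0.004,-0.005,-0.035,0,0.038,0.01,-0.004,-0.005,-0.035,0,0,0.01,-0.003,-0.004,-0.035,0,0,0,0,0,-0.03,0,0,0,0,0,-0.02,0,0,0,0,0,0,0,0,0])

```text
t: 14.88
eef_pos: [0.428, -0.277, 0.0947]
ee_rot: [-3.022, -0.014, -0.997]
force: [-1.1, 0.2, 0.1]
width: 0.048
```

```bash
python3 - <<'E'
from g import *
np.set_printoptions(precision=4,suppress=True)
s=arm.get_state();print(s['eef_pos'],s['q'])
print(delta(np.array([.411,-.284,.016]),tool(.1,.56)))
E
```

```text
[ 0.428  -0.277   0.0947] [-0.2516  0.2052 -0.5341 -0.1158 -0.7439  2.4784]
(array([-0.017 , -0.007 , -0.0787]), array([ 0.001,  0.023, -0.014]))
```

apply_moves(increments=[-0.007,-0.003,-0.02,0,0.012,-0.007,-0.007,-0.003,-0.02,0,0.011,-0.007,-0.004,-0.001,-0.015,0,0,0,0,0,-0.01,0,0,0,0,0,0,0,0,0])

```text
t: 15.3
eef_pos: [0.4216, -0.2829, 0.0375]
ee_rot: [-3.034, -0.013, -1.002]
force: [0.6, -0.6, 0.8]
width: 0.0478
```

```bash
python3 - <<'E'
from g import *
np.set_printoptions(precision=4,suppress=True)
s=arm.get_state();print(s['eef_pos'],s['q'],s['force'])
print(delta(np.array([.411,-.284,.016]),tool(.1,.56)))
E
```

```text
[ 0.4216 -0.2829  0.0375] [-0.2611  0.2924 -0.5882 -0.123  -0.612   2.4996] [ 0.6404 -0.6024  0.8315]
(array([-0.0106, -0.0011, -0.0215]), array([ 0.007,  0.013, -0.009]))
```

apply_moves(increments=[-0.008,-0.001,0,0,0.013,-0.009,-0.004,0,-0.008,0,0,0,-0.002,0,-0.008,0,0,0,-0.001,0,-0.005,0,0,0,0,0,0,0,0,0])

```text
t: 15.72
eef_pos: [0.4108, -0.2842, 0.0205]
ee_rot: [-3.041, -0.013, -1.008]
force: [-0.2, -0.7, -0.3]
width: 0.0479
```

```bash
python3 - <<'E'
from g import *
np.set_printoptions(precision=4,suppress=True)
s=arm.get_state();print(s['eef_pos'],s['force'])
print(delta(np.array([.411,-.284,.016]),tool(.1,.56)))
E
```

```text
[ 0.4108 -0.2842  0.0205] [-0.2054 -0.7183 -0.3228]
(array([ 0.0002,  0.0002, -0.0045]), array([ 0.01 ,  0.007, -0.003]))
```

apply_moves(increments=[-0.001,0,-0.004,0,0,0,0,0,0,0,0,0])

```text
t: 15.88
eef_pos: [0.4097, -0.2843, 0.0163]
ee_rot: [-3.04, -0.013, -1.008]
force: [0.4, 0.5, -0.3]
width: 0.0484
```

apply_moves(increments=[0,0,0,0,0,0,0,0,0,0,0,0,0,0,0,0,0,0,0,0,0,0,0,0,0,0,0,0,0,0,0,0,0,0,0,0], hand=1.0, force=15)

```text
t: 16.38
eef_pos: [0.4101, -0.2846, 0.0165]
ee_rot: [-3.04, -0.013, -1.009]
force: [-0.4, 0.7, -1.0]
width: 0.0282
```

apply_moves(increments=[0,0,0.01,0,0,0,0,0,0.02,0,0,0,0,0,0.025,0,0,0,0,0,0,0,0,0])

```text
t: 16.72
eef_pos: [0.4085, -0.2844, 0.0738]
ee_rot: [-3.044, -0.01, -1.009]
force: [1.0, -0.2, 0.1]
width: 0.0278
```

```bash
python3 - <<'E'
from g import *
np.set_printoptions(precision=4,suppress=True)
s=arm.get_state();print(s['eef_pos'],s['ee_rot'],s['force'],s['width'])
T=lambda x,h:S+RS.apply([x,-.006,0])+np.array([0,0,30.5e-3+.105*x+h])
print(T(-.104,.016),delta(T(-.104,.066),tool(.205,-.025)))
E
```

```text
[ 0.4085 -0.2844  0.0738] [-3.0439 -0.0098 -1.0086] [ 1.0117 -0.1863  0.0546] 0.02781449578613305
[ 0.5149 -0.091   0.0356] (array([0.1064, 0.1933, 0.0118]), array([ 0.038, -0.102, -0.586]))
```

apply_moves(increments=[0.002,0,0.008,0,0,-0.098,0.002,0,0.008,0,0,-0.098,0.002,0.01,0.008,0,0,-0.098,0.002,0.01,0.008,0,0,-0.098,0.002,0.02,0.008,0,0,-0.098,0.002,0.02,0.008,0,0,-0.098,0.002,0.025,0,0,0,0,0.002,0.03,0,0,0,0,0.002,0.03,0,0,0,0,0.002,0.03,0,0,0,0,0,0.02,0,0,0,0,0,0,0,0,0,0])

```text
t: 17.72
eef_pos: [0.43, -0.0835, 0.1343]
ee_rot: [-3.029, -0.011, -1.634]
force: [0.3, -0.7, -0.7]
width: 0.0278
```

```bash
cat >> g.py <<'E'
def wt(xe,h=0,y=-.006):
    E=np.array([xe-.0385,y,30.5e-3+.105*xe+.0125+h]);return S+RS.apply(E)
E
python3 - <<'E'
from g import *
np.set_printoptions(precision=4,suppress=True)
s=arm.get_state();print(s['eef_pos'],s['ee_rot'],s['q'],s['width'])
print(wt(-.07,0),delta(wt(-.07,.03),tool(.205,-.025)))
E
```

```text
[ 0.43   -0.0835  0.1343] [-3.0288 -0.0112 -1.6335] [ 0.3082 -0.0085 -0.7476  0.0766 -0.732   1.146 ] 0.02784305423030438
[ 0.5104 -0.091   0.0357] (array([ 0.0804, -0.0075, -0.0686]), array([ 0.007, -0.093,  0.038]))
```

apply_moves(increments=[0.02,-0.002,-0.005,0.001,-0.024,0.01,0.02,-0.002,-0.01,0.002,-0.024,0.01,0.02,-0.002,-0.01,0.002,-0.024,0.01,0.016,-0.002,-0.015,0.002,-0.022,0.008,0,0,-0.015,0,0,0,0,0,-0.012,0,0,0,0,0,0,0,0,0])

```text
t: 18.3
eef_pos: [0.5115, -0.0905, 0.0706]
ee_rot: [-2.92, 0.002, -1.588]
force: [-0.2, 0.2, -0.8]
width: 0.0278
```

```bash
python3 - <<'E'
from g import *
np.set_printoptions(precision=4,suppress=True)
s=arm.get_state();print(s['eef_pos'],s['ee_rot'],s['q'],s['width'])
print(delta(wt(-.07,.0),tool(.205,-.025)))
im=save('wrist','w5')
E
```

```text
[ 0.5115 -0.0905  0.0706] [-2.9204  0.0016 -1.5877] [ 0.241   0.178  -0.7734  0.1374 -0.4083  1.1923] 0.02775466857770336
(array([-0.0011, -0.0005, -0.0349]), array([-0.001,  0.016, -0.008]))
```

View pics/w5.png

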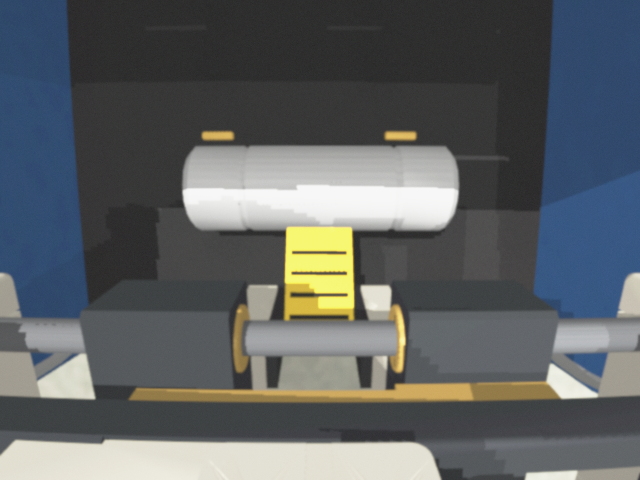

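Wrist view: the wedge is centred (column 319) under the roller's middle (321) and square to it. Lowering to the bed.

apply_moves(increments=[-0.002,0,-0.012,0,0.008,-0.004,-0.002,0,-0.01,0,0.008,-0.004,-0.001,0,-0.006,0,0,0,0,0,0,0,0,0])

```text
t: 18.68
eef_pos: [0.5075, -0.0908, 0.0443]
ee_rot: [-2.933, 0.002, -1.597]
force: [-0.3, -0.7, -0.2]
width: 0.0282
```

```bash
python3 - <<'E'
from g import *
np.set_printoptions(precision=4,suppress=True)
s=arm.get_state();print(s['eef_pos'],s['force'])
print(delta(wt(-.07,.0),tool(.205,-.025)))
E
```

```text
[ 0.5075 -0.0908  0.0443] [-0.3407 -0.7233 -0.2074]
(array([ 0.0029, -0.0002, -0.0087]), array([-0.002,  0.003,  0.001]))
```

apply_moves(increments=[0.001,0,-0.004,0,0,0,0.001,0,-0.002,0,0,0,0,0,0,0,0,0])

```text
t: 18.93
eef_pos: [0.5099, -0.0906, 0.0381]
ee_rot: [-2.933, 0.002, -1.596]
force: [-0.9, 0.7, -0.2]
width: 0.0277
```

apply_moves(increments=[0,0,-0.0015,0,0,0,0,0,0,0,0,0])

```text
t: 19.1
eef_pos: [0.5103, -0.0905, 0.0367]
ee_rot: [-2.932, 0.002, -1.596]
force: [0.5, -0.5, -0.8]
width: 0.0279
```

apply_moves(increments=[0,0,-0.001,0,0,0,0,0,0,0,0,0])

```text
t: 19.27
eef_pos: [0.5106, -0.0904, 0.0361]
ee_rot: [-2.931, 0.002, -1.596]
force: [-0.4, -0.4, 0.3]
width: 0.0277
```

apply_moves(increments=[0,0,-0.001,0,0,0,0,0,0,0,0,0])

```text
t: 19.43
eef_pos: [0.5109, -0.0905, 0.0359]
ee_rot: [-2.93, 0.002, -1.596]
force: [0.2, 0.2, -0.7]
width: 0.0279
```

apply_moves(increments=[0,0,-0.001,0,0,0,0,0,0,0,0,0])

```text
t: 19.6
eef_pos: [0.5113, -0.0905, 0.0357]
ee_rot: [-2.929, 0.002, -1.595]
force: [-0.8, -0.9, -0.3]
width: 0.028
```

apply_moves(increments=[0,0,-0.001,0,0,0,0,0,0,0,0,0])

```text
t: 19.77
eef_pos: [0.5116, -0.0905, 0.0355]
ee_rot: [-2.927, 0.002, -1.595]
force: [-0.5, -0.4, 0.6]
width: 0.0278
```

apply_moves(increments=[-0.001,0,-0.003,0,0,0,0,0,0,0,0,0])

```text
t: 19.93
eef_pos: [0.5128, -0.0904, 0.0343]
ee_rot: [-2.923, 0.002, -1.595]
force: [-0.1, -0.5, -0.9]
width: 0.0278
```

apply_moves(increments=[-0.001,0,-0.003,0,0,0,0,0,0,0,0,0])

```text
t: 20.1
eef_pos: [0.5137, -0.0903, 0.0329]
ee_rot: [-2.918, 0.003, -1.594]
force: [0.4, 0.6, -0.4]
width: 0.0279
```

```bash
python3 - <<'E'
from g import *
np.set_printoptions(precision=4,suppress=True)
s=arm.get_state();print(s['eef_pos'],s['q'],s['force'])
print(delta(wt(-.07,.0),tool(.205,-.025)))
im=save('wrist','w6')
cv2.imwrite('pics/w6c.png',im[120:330,150:490,::-1].repeat(2,0).repeat(2,1))
E
```

```text
[ 0.5137 -0.0903  0.0329] [ 0.236   0.2482 -0.8314  0.1965 -0.2795  1.1279] [ 0.4192  0.566  -0.4131]
(array([-0.0033, -0.0007,  0.0027]), array([-0.003,  0.018, -0.002]))
```

View pics/w6c.png

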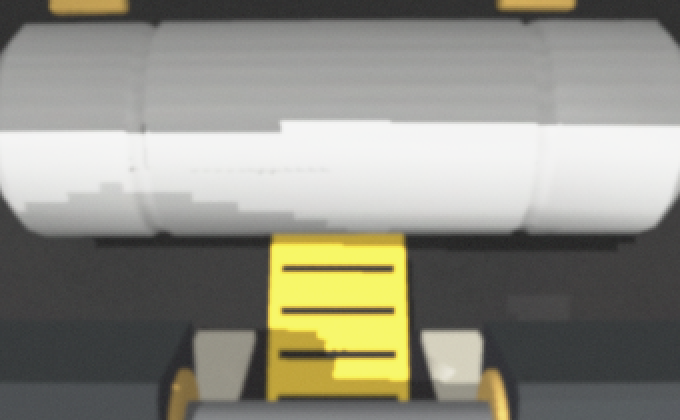

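apply_moves(increments=[-0.003,0,0,0,0.018,0,0,0,0,0,0,0])

```text
t: 20.32
eef_pos: [0.5109, -0.0901, 0.0328]
ee_rot: [-2.936, 0.003, -1.594]
force: [-1.6, 0.9, 3.1]
width: 0.028
```

apply_moves(increments=[-0.002,0,-0.003,0,0.005,0,0,0,0,0,0,0])

```text
t: 20.48
eef_pos: [0.5111, -0.09, 0.0313]
ee_rot: [-2.937, 0.003, -1.593]
force: [-0.7, -0.9, 0.2]
width: 0.0278
```

apply_moves(increments=[-0.002,0,-0.003,0,0.005,0,0,0,0,0,0,0])

```text
t: 20.65
eef_pos: [0.5114, -0.09, 0.0312]
ee_rot: [-2.936, 0.003, -1.593]
force: [-2.7, -0.2, 2.4]
width: 0.0278
```

apply_moves(increments=[0,0,0.001,0,0,0,0,0,0,0,0,0,0,0,0,0,0,0,0,0,0,0,0,0], hand=0.5)

```text
t: 20.98
eef_pos: [0.511, -0.09, 0.0316]
ee_rot: [-2.935, 0.003, -1.593]
force: [-0.1, -0.4, 0.8]
width: 0.0433
```

```bash
python3 - <<'E'
from g import *
np.set_printoptions(precision=4,suppress=True)
s=arm.get_state();print(s['eef_pos'],s['ee_rot'],s['force'],s['width'])
im=save('wrist','w7');W=im
cv2.imwrite('pics/w7c.png',im[120:330,150:490,::-1].repeat(2,0).repeat(2,1))
for n,z in(('wedge_edge',.023),('wedge',.021),('roller',.045)):
    for q in finder.landmark_of('wrist',n)[:1]: print(n,q['conf'],q['point'],RS.inv().apply(atz('wrist',q['point'],z)-S))
E
```

```text
[ 0.511  -0.09    0.0316] [-2.9349  0.0034 -1.5931] [-0.0935 -0.3898  0.7892] 0.043271009942439556
wedge_edge 0.77 [320.4, 226.3] [-0.0721 -0.0065  0.023 ]
wedge 0.66 [317.8, 281.6] [-0.0964 -0.0051  0.021 ]
roller 0.69 [323.3, 176.3] [-0.053  -0.0076  0.045 ]
```

View pics/w7c.png

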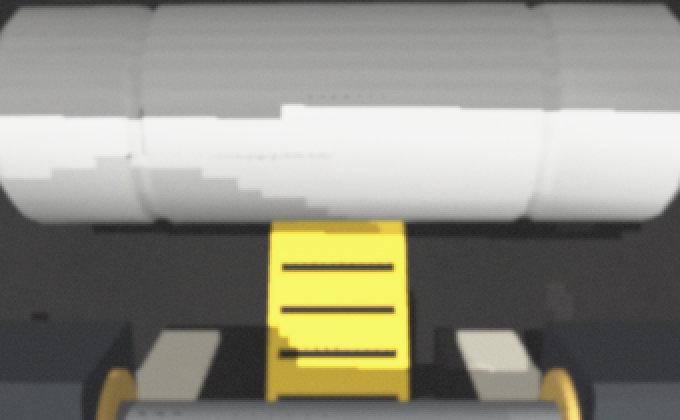

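Wrist view: the wedge lies flat, square and centred on the roller, with its edge about 14 short of contact. I'll push it in from behind with closed fingers.

apply_moves(increments=[0,0,0.015,0,0,0,0,0,0.02,0,0,0,-0.01,0,0.01,0,0,0,-0.012,0,0,0,0,0,-0.012,0,0,0,0,0,0,0,0,0,0,0], hand=1.0)

```text
t: 21.68
eef_pos: [0.4737, -0.0903, 0.0757]
ee_rot: [-2.939, 0.003, -1.594]
force: [-1.1, -1.0, -0.9]
width: 0.0094
```

```bash
python3 - <<'E'
from g import *
np.set_printoptions(precision=4,suppress=True)
s=arm.get_state();print(s['eef_pos'],s['q'],s['width'])
print(delta(S+RS.apply([-.140,-.0065,.037]),tool(.2,-.025)))
E
```

```text
[ 0.4737 -0.0903  0.0757] [ 0.2624  0.1184 -0.8251  0.1283 -0.4355  1.1741] 0.009368912086665154
(array([ 0.0053, -0.0007, -0.0387]), array([-0.003,  0.002, -0.002]))
```

```bash
python3 - <<'E'
from g import *
np.set_printoptions(precision=4,suppress=True)
im=save('wrist','w8')
for n,z in(('wedge_edge',.023),('wedge',.021),('roller',.045)):
    for q in finder.landmark_of('wrist',n)[:1]: print(n,q['conf'],q['point'],RS.inv().apply(atz('wrist',q['point'],z)-S))
h=cv2.cvtColor(im,cv2.COLOR_RGB2HSV);m=((h[...,0]>18)&(h[...,0]<35)&(h[...,1]>170)).astype(np.uint8)
m[:120]=0;m[300:]=0;m[:,:240]=0;m[:,400:]=0
n,l,st,c=cv2.connectedComponentsWithStats(cv2.morphologyEx(m,cv2.MORPH_CLOSE,np.ones((7,7),np.uint8)));k=1+np.argmax(st[1:,4]);print(st[k])
v,u=np.nonzero(l==k);print(cv2.minAreaRect(np.c_[u,v].astype(np.float32)))
E
```

```text
wedge_edge 0.61 [315.0, 154.1] [-0.0692 -0.0043  0.023 ]
wedge 0.97 [313.9, 199.7] [-0.093  -0.0034  0.021 ]
roller 0.7 [317.5, 109.5] [-0.0503 -0.0057  0.045 ]
[290 157  54   8 280]
((316.556396484375, 160.010498046875), (53.02829360961914, 6.979889392852783), 1.080924153327942)
```

apply_moves(increments=[0.001,0,-0.012,0,0,0,0,0,-0.012,0,0,0,0,0,-0.01,0,0,0,0,0,0,0,0,0])

```text
t: 22.22
eef_pos: [0.4801, -0.0892, 0.0406]
ee_rot: [-2.937, 0.003, -1.592]
force: [-0.4, -0.1, 0.0]
width: 0.0004
```

apply_moves(increments=[0.003,-0.0005,-0.001,0,0,0,0.003,0,0,0,0,0,0.003,0,0,0,0,0,0.003,0,0,0,0,0,0,0,0,0,0,0])

```text
t: 22.63
eef_pos: [0.4937, -0.0899, 0.0395]
ee_rot: [-2.939, 0.002, -1.591]
force: [-0.5, 0.6, 0.0]
width: 0.0005
```

```bash
cat >> g.py <<'E'
def look(tag):
    np.set_printoptions(precision=4,suppress=True)
    s=arm.get_state();print(np.round(s['eef_pos'],4),'F',np.round(s['force'],1));im=save('wrist',tag)
    for n,z in(('wedge_edge',.024),('wedge',.022),('roller',.0455)):
        for q in finder.landmark_of('wrist',n)[:1]: print(n,round(q['conf'],2),q['point'],RS.inv().apply(atz('wrist',q['point'],z)-S))
    return im
E
python3 -c "
from g import *
look('w9')"
```

```text
[ 0.4937 -0.0899  0.0395] F [-0.5  0.6  0. ]
wedge 0.93 [316.1, 224.5] [-0.0895 -0.0047  0.022 ]
roller 0.57 [320.3, 133.5] [-0.054  -0.0068  0.0455]
```

apply_moves(increments=[0.002,0,0,0,0,0,0.002,0,0,0,0,0,0.002,0,0,0,0,0,0,0,0,0,0,0])

```text
t: 23.17
eef_pos: [0.4986, -0.0901, 0.0396]
ee_rot: [-2.939, 0.002, -1.592]
force: [-0.8, 0.1, -0.4]
width: 0.0004
```

```bash
python3 -c "
from g import *
im=look('w10')
cv2.imwrite('pics/w10c.png',im[60:300,150:490,::-1].repeat(2,0).repeat(2,1))"
```

```text
[ 0.4986 -0.0901  0.0396] F [-0.8  0.1 -0.4]
wedge 0.92 [316.5, 224.6] [-0.0841 -0.0049  0.022 ]
roller 0.96 [322.1, 146.8] [-0.0535 -0.0075  0.0455]
```

View pics/w10c.png

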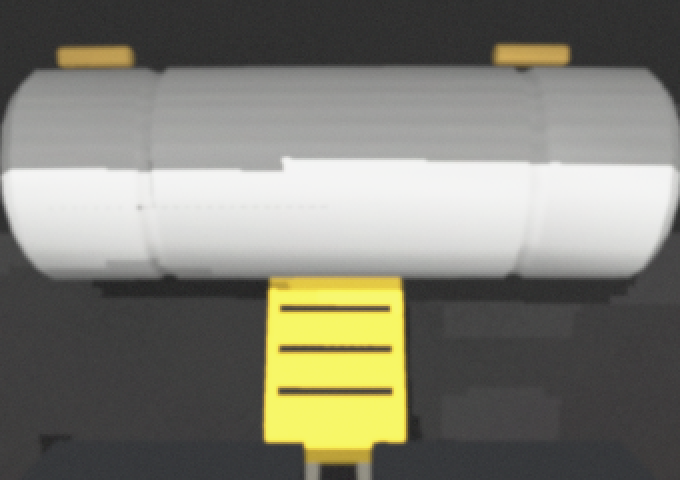

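Wrist view: the fingers are on the middle of the wedge's back at (338,465) in the crop. The wedge is square and just reaching the roller. A few mm more.

apply_moves(increments=[0.0015,0,0,0,0,0,0.0015,0,0,0,0,0,0.0015,0,0,0,0,0,0.001,0,0,0,0,0,0,0,0,0,0,0])

```text
t: 23.78
eef_pos: [0.5002, -0.091, 0.0382]
ee_rot: [-2.946, 0.0, -1.593]
force: [0.1, -0.6, 1.1]
width: 0.0005
```

```bash
python3 -c "
from g import *
im=look('w11')
cv2.imwrite('pics/w11c.png',im[60:300,150:490,::-1].repeat(2,0).repeat(2,1))"
```

```text
[ 0.5002 -0.091   0.0382] F [ 0.1 -0.6  1.1]
wedge 0.85 [315.0, 223.8] [-0.082  -0.0052  0.022 ]
roller 0.86 [320.5, 149.3] [-0.0528 -0.0078  0.0455]
```

apply_moves(increments=[0.003,0,0.0005,0,0,0,0.003,0,0.0005,0,0,0])

```text
t: 24.15
eef_pos: [0.5021, -0.092, 0.0381]
ee_rot: [-2.953, -0.001, -1.594]
force: [-9.1, 3.0, 7.1]
width: 0.0006
```

```bash
python3 -c "
from g import *
im=look('w12')
cv2.imwrite('pics/w12c.png',im[60:300,150:490,::-1].repeat(2,0).repeat(2,1))"
```

```text
[ 0.5021 -0.092   0.0381] F [-9.1  3.   7.1]
wedge 0.98 [312.9, 223.8] [-0.0798 -0.0052  0.022 ]
roller 0.85 [314.1, 155.1] [-0.0528 -0.0063  0.0455]
```

```bash
python3 - <<'E'
from g import *
a=cv2.imread('pics/w10.png');b=cv2.imread('pics/w12.png')
cv2.imwrite('pics/cmp.png',np.vstack([a[70:240,140:500],b[70:240,140:500]]).repeat(1,0))
for n in('w8','w9','w10','w11','w12'):
    im=cv2.imread(f'pics/{n}.png');h=cv2.cvtColor(im,cv2.COLOR_BGR2HSV)
    m=((h[...,0]>10)&(h[...,0]<30)&(h[...,1]>110)&(h[...,2]>90)).astype(np.uint8);m[150:]=0
    N,l,st,c=cv2.connectedComponentsWithStats(m);print(n,[(np.round(c[i],1).tolist(),st[i,4]) for i in range(1,N) if st[i,4]>60])
E
```

```text
w8 [([216.7, 61.5], np.int32(184)), ([396.9, 60.6], np.int32(190))]
w9 [([197.6, 75.8], np.int32(346)), ([415.2, 74.8], np.int32(362))]
w10 [([197.0, 87.9], np.int32(402)), ([415.3, 86.9], np.int32(402))]
w11 [([193.6, 90.1], np.int32(413)), ([414.0, 89.0], np.int32(414))]
w12 [([411.6, 91.4], np.int32(329)), ([190.2, 92.6], np.int32(300))]
```

View pics/cmp.png

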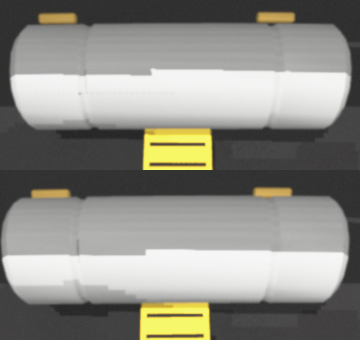

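Top and bottom of the comparison: the rear lips at about (55,193) and (272,191) are now partly hidden, so the roller is moving uphill off its front lips. A little more.

apply_moves(increments=[0.003,0.0005,0.0005,0,0,0,0.003,0,0.0005,0,0,0])

```text
t: 24.52
eef_pos: [0.5031, -0.0927, 0.0376]
ee_rot: [-2.961, -0.003, -1.596]
force: [-8.7, 2.4, 5.3]
width: 0.0007
```

```bash
python3 - <<'E'
from g import *
look('w13')
for n in('w12','w13'):
    im=cv2.imread(f'pics/{n}.png');h=cv2.cvtColor(im,cv2.COLOR_BGR2HSV)
    m=((h[...,0]>10)&(h[...,0]<30)&(h[...,1]>110)&(h[...,2]>90)).astype(np.uint8);m[150:]=0
    N,l,st,c=cv2.connectedComponentsWithStats(m);print(n,[(np.round(c[i],1).tolist(),st[i,4]) for i in range(1,N) if st[i,4]>60])
E
```

```text
[ 0.5031 -0.0927  0.0376] F [-8.7  2.4  5.3]
wedge 0.91 [312.1, 224.0] [-0.0788 -0.0057  0.022 ]
roller 0.74 [313.6, 149.8] [-0.0497 -0.0069  0.0455]
w12 [([411.6, 91.4], np.int32(329)), ([190.2, 92.6], np.int32(300))]
w13 [([410.3, 91.8], np.int32(240)), ([186.4, 93.3], np.int32(205))]
```

apply_moves(increments=[0.004,0.001,0.001,0,-0.01,0,0.004,0.001,0.001,0,-0.01,0])

```text
t: 24.88
eef_pos: [0.5069, -0.0921, 0.0381]
ee_rot: [-2.948, -0.004, -1.599]
force: [-4.4, 0.6, 0.3]
width: 0.0003
```

apply_moves(increments=[-0.006,0,0.002,0,0,0,-0.01,0,0.002,0,0,0,-0.015,0,0.005,0,0,0,0,0,0,0,0,0])

```text
t: 25.22
eef_pos: [0.4747, -0.0921, 0.0476]
ee_rot: [-2.947, -0.004, -1.599]
force: [-0.8, -0.8, -0.0]
width: 0.0006
```

```bash
python3 - <<'E'
from g import *
im=look('w14')
h=cv2.cvtColor(im,cv2.COLOR_RGB2HSV)
m=((h[...,0]>10)&(h[...,0]<30)&(h[...,1]>110)&(h[...,2]>90)).astype(np.uint8);m[240:]=0
N,l,st,c=cv2.connectedComponentsWithStats(m);print([(np.round(c[i],1).tolist(),st[i].tolist()) for i in range(1,N) if st[i,4]>40])
cv2.imwrite('pics/w14c.png',im[20:260,150:490,::-1].repeat(2,0).repeat(2,1))
E
```

```text
[ 0.4747 -0.0921  0.0476] F [-0.8 -0.8 -0. ]
wedge 0.79 [310.6, 157.3] [-0.0733 -0.0045  0.022 ]
roller 0.95 [314.0, 79.0] [-0.0451 -0.0066  0.0455]
[([313.4, 150.7], [278, 124, 71, 91, 1217]), ([402.1, 128.4], [385, 124, 36, 9, 287]), ([199.3, 130.6], [181, 127, 36, 9, 266]), ([312.4, 140.6], [286, 138, 55, 6, 210]), ([312.2, 159.1], [285, 157, 56, 5, 198]), ([313.9, 178.1], [284, 176, 58, 5, 209])]
```

apply_moves(increments=[-0.02,0,0.02,0,0,0,-0.015,0,0.035,0,0,0,-0.005,0,0.04,0,0,0,0,0,0.04,0,0,0,0,0.01,0.04,0,0,0,-0.005,0.02,0.04,0,0.05,0,-0.005,0.03,0.035,0,0.05,0,-0.005,0.04,0.03,0,0,0,-0.005,0.04,0.02,0,0,0,-0.005,0.04,0,0,0,0,-0.01,0.04,0,0,0,0,-0.01,0.04,0,0,0,0,-0.02,0.035,0,0,0,0,-0.02,0.035,0,0,0,0])

```text
t: 26.58
eef_pos: [0.3506, 0.2255, 0.3454]
ee_rot: [-3.049, 0.004, -1.608]
force: [1.2, 0.4, -0.2]
width: 0.0006
```

```bash
python3 - <<'E'
from g import *
np.set_printoptions(precision=4,suppress=True)
s=arm.get_state();print(s['eef_pos'],s['force'])
im=save('top','t5')
for n,z in(('roller',.0455),('wedge',.022),('wedge_edge',.025),('ref_block',0),('tape_roll',0)):
    for q in finder.landmark_of('top',n)[:1]: print(n,round(q['conf'],2),q['point'],RS.inv().apply(atz('top',q['point'],z)-S))
a=cv2.imread('pics/t3.png',0)
for tag,g in(('t3',a),('t5',cv2.cvtColor(im,cv2.COLOR_RGB2GRAY))):
    for c in(328,336,360,368): print(tag,c,g[194:226,c].tolist())
E
```

```text
[0.3506 0.2255 0.3454] [ 1.1581  0.4065 -0.2013]
roller 0.58 [349.5, 208.4] [-0.0506 -0.0112  0.0455]
wedge 0.59 [347.0, 220.9] [-0.0742 -0.0059  0.022 ]
wedge_edge 0.7 [348.1, 211.1] [-0.0527 -0.0086  0.025 ]
tape_roll 0.76 [212.4, 285.7] [-0.214   0.2987  0.    ]
t3 328 [48, 53, 44, 41, 53, 52, 66, 80, 91, 100, 96, 97, 100, 100, 107, 109, 106, 104, 101, 103, 93, 94, 95, 93, 63, 45, 50, 47, 57, 55, 56, 59]
t3 336 [50, 46, 47, 52, 46, 52, 62, 91, 87, 95, 97, 101, 103, 106, 108, 106, 104, 99, 98, 94, 96, 93, 88, 86, 60, 48, 49, 51, 51, 58, 55, 50]
t3 360 [38, 37, 43, 40, 39, 54, 83, 91, 90, 100, 97, 98, 101, 103, 104, 110, 107, 107, 103, 101, 97, 95, 95, 78, 49, 38, 46, 39, 46, 34, 40, 49]
t3 368 [33, 41, 74, 109, 67, 52, 87, 96, 97, 96, 100, 110, 106, 115, 110, 110, 107, 106, 106, 100, 100, 97, 96, 77, 49, 36, 38, 47, 43, 40, 43, 44]
t5 328 [67, 62, 62, 74, 77, 81, 86, 83, 87, 84, 87, 90, 85, 85, 92, 124, 122, 111, 108, 97, 84, 62, 52, 48, 58, 54, 54, 52, 60, 57, 52, 51]
t5 336 [61, 61, 70, 76, 80, 84, 86, 87, 87, 93, 96, 96, 93, 88, 95, 122, 113, 104, 94, 88, 76, 59, 57, 54, 54, 57, 59, 63, 56, 56, 56, 62]
t5 360 [51, 52, 58, 77, 78, 84, 78, 86, 83, 92, 86, 93, 80, 97, 130, 126, 119, 114, 104, 90, 74, 50, 49, 49, 53, 52, 47, 56, 51, 54, 49, 51]
t5 368 [49, 46, 55, 78, 80, 83, 80, 80, 88, 91, 95, 92, 91, 97, 131, 130, 113, 107, 92, 80, 78, 94, 46, 40, 48, 51, 53, 45, 49, 44, 47, 43]
```

```bash
python3 - <<'E'
from g import *
im=save('top','t6').astype(int)
for t in('t4','t5'):
    b=cv2.imread(f'pics/{t}.png')[:,:,::-1].astype(int)
    for nm,(x0,y0,x1,y1) in dict(shutter=(280,120,410,165),tab=(325,150,370,175),bed=(300,190,390,240)).items():
        print(t,nm,np.abs(im-b)[y0:y1,x0:x1].mean().round(1))
a=cv2.imread('pics/top0.png')[:,:,::-1].astype(int)
for nm,(x0,y0,x1,y1) in dict(ref=(255,280,290,312),tape=(192,266,232,304)).items(): print(nm,np.abs(im-a)[y0:y1,x0:x1].mean().round(1))
print(finder.find_in('top','ref_block')[:1],finder.find_in('top','tab_grip')[:1])
arm.job_done();print('done',arm.get_state()['t'])
E
```

```text
t4 shutter 10.0
t4 tab 8.4
t4 bed 28.2
t5 shutter 2.5
t5 tab 2.8
t5 bed 3.7
ref 18.6
tape 9.4
[{'box': [260.7, 282.1, 289.6, 311.0], 'conf': 0.95}] [{'box': [277.5, 113.9, 410.5, 183.8], 'conf': 0.85}]
the job is handed in; nothing more can be done
the job is handed in; nothing more can be done
```

The shutter is open against its stop, and the wedge is under the roller's front side. I handed the job in at about 27 s of the 67 s allowed; it gave no verdict.

**Shutter:** I gripped the orange tab and guided it gently back to about 1.73 rad, where it met the stop with about 12 N. After I let go it stayed open, and it still stood at the stop in the later top views.

**Wedge:** I lowered it onto the bed square and near the roller's middle, about 2 mm off. I then pushed it in from behind with closed fingers, feeling up to about 9 N.

**Last checks:**
- **Roller:** It sits about 7 mm uphill of where it lay, equally at both ends, with the front brass lips showing in front of it.
- **Wedge:** Its edge is at store x of about −0.05 m, inside the required band.
- **Stillness:** The last two top pictures showed nothing moving, and the arm was clear of everything.
- **Bystanders:** The tape roll and reference block were found where they began, within a few mm.

**What was uncertain or disagreed:**
- **Lean force not measured:** That the roller leans on the wedge rests on its uphill position, not on a contact reading.
- **Roller position:** The networks' estimates for the roller differed by about 5 mm between cameras (−0.045 against −0.051 m), so I relied on the shift of its edges in the fixed top view.
- **Bed contact:** When I lowered the wedge, the tool went about 4 mm lower than expected before touching the bed.
- **Last wedge view:** The final close-up of the wedge could not be viewed because the 12-picture limit was reached, so that check used pixel measurements only.

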